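# Couple and pin the jump-ring winder

### The job

Get the hand-cranked jump-ring winder ready: turn the crank until the steel shaft's splines line up with the grooves in the brass hub, then push the sliding carriage fully home so that the hub goes over the shaft. Then turn the crank back, with the hub now turning along, until the hole in the hub stands straight up under the red lock pin, and press the pin fully down. Leave the oil bottle, the white dish and the red pliers where they are.

Things in the scene. Friction and masses are not known exactly. Their poses are not given: they have to be found in the camera images.
- bed: The winder's fixed grey base, 90 x 280 x 16 mm. Origin: centre of its underside, on the bench. y runs along the shaft, from the carriage end (-y) to the crank end (+y); x across, z up. The shaft axis lies at x = 0, 75 mm above the origin. A blue bearing head (72 mm wide, 109 mm high) stands at y = 55 to 96 mm.
- crank (a joint): Angle (rad) of shaft and crank about the bed's +y: 0 = crank upright, positive = leaning to the bed's +x side, range -1.2 to 1.2. Friction, no spring: it stays where it is left (about 3 N at the handle turns it, 4 N once the hub is coupled).
- crank_handle (a point): Middle of the crank's black round handle, 18 mm in diameter, 44 mm long, parallel to the bed's y and 70 mm from the shaft axis, at bed y = 134 mm (reaches from 111 to 155 mm). Free on all sides: fingers can take it from above, closing along the bed's x, and let it roll between them. One piece with the crank; 145 mm above the bench when upright.
- hub (a joint): Angle (rad) of the brass hub (64 mm diameter, 55 mm long, in the carriage) about the bed's +y, same sense as the crank: 0 = pin hole and yellow stripe straight up. Stays where left. Splines fit when hub and crank angles are equal (lead-in about 0.15 rad); once engaged the play is about 0.05 rad either way, so the hub lags behind the crank by that much.
- hub_stripe (a point): Point on the upper edge of the hub's front (+y) face at its yellow stripe, 32 mm from the shaft axis. The pin hole, 13 mm wide, lies on the same line along the hub, 35 mm further to -y.
- carriage (a joint): Travel (m) of the aluminium carriage along the bed's +y: 0 = right out, 0.080 = fully home at its end stop, hub against the bearing head. Stays where left; about 3 N pushes it. At 0.035 the hub's front face meets the shaft's teeth: if they do not line up it stops there.
- push_face (a point): Point on the flat rear (-y) face of the carriage, 107 mm above the bench, in the middle of its width: push here to +y. The face is 74 mm wide and reaches 127 mm high; a thin mandrel (8 mm thick, 50 mm long, 75 mm above the bench) sticks out of it to -y below this point.
- lock_pin (a joint): Depth (m) by which the lock pin is pressed down: 0 = up, 0.012 = fully down in the hub's hole. It stays where it is left; about 2 to 6 N presses it. It is stopped by the hub after about 4 mm if the hub's hole is not below it.
- pin_top (a point): Centre of the top of the lock pin's red knob, 26 mm in diameter, on the carriage's arm; 150 mm above the bench when up. It is 55 mm to +y of the push face.
- oil_bottle: Little yellow bottle with a red spout, 39 mm wide, 98 mm tall, loose, right behind the winder (seen from the robot); origin: centre of its underside. Leave alone.
- flux_dish: White glazed dish, 60 mm wide, 26 mm tall, loose, right behind the winder (seen from the robot); origin: centre of its underside. Leave alone.
- pliers_red: Small pliers with red grips, 101 x 68 x 10 mm, loose on the bench left of the winder. Leave alone.
- stub_tip (a point): Centre of the free end of the steel splined stub, which points from the bearing head to the bed's -y and ends at bed y = 10 mm. It has four teeth 90 degrees apart, 42 mm over them; the tooth with a yellow line points the same way as the crank.

How it is judged:
By the outcome, as a careful person would: the job done as asked, in the order asked, and still so for the second after the job is handed in, with the robot touching nothing.
It also fails if it takes over 70 s, if anything falls off the work surface, if the arm or the gripper's body presses on something with over 40 N, if the wrist force passes 120 N, or if a joint passes its speed limit or range.

### The arm

A 6-joint arm with a two-finger parallel gripper is mounted at the origin on a cart in front of the work surface, level with it; the furniture and walls round the work are solid. World frame = base frame: x ahead of the robot, y to its left, z up, the work surface at z = 0. Lengths are in m, angles in rad, forces in N, time in s.
With the tool pointing down it reaches from about 0.325 to 0.775 m from the base axis. Payload 5.5 kg.
Tool frame: the origin (TCP) lies at the very end of the fingers, on their centre line; the grasp point (between the pads) lies arm.grip_point_offset behind it (arm.grip_point_offset is the distance from the TCP to the grasp point, in m); z points along the fingers, y is the line along which they close (so a half turn about z gives the same grasp; the last joint's range is limited). The gripper opens to 88 mm and grips with 3 to 60 N. Pads are 20 mm wide; open, the fingers measure 115 mm over their backs; the gripper's body (75 mm by 178 mm) begins 61 mm behind the grasp point.
Start: joints at [-0.057, 0.091, 1.231, -0, 1.82, -0.057], TCP at [0.6, -0, 0.193] pointing down, gripper open.
Joint ranges: [-2.87, 2.87], [-0.86, 2.18], [0.17, 2.46], [-1.51, 4.65], [0.06, 2.69], [-2.65, 2.65]. Speed limits (rad/s): [2.57, 2.57, 3.01, 3.14, 3.14, 3.14].

### API

Orientations are given as a 3x3 rotation matrix whose columns are the frame's x, y, z axes.
In Python, from bench import arm gives the robot as it stands.
- The arm moves only by the shell command python3 -m crank 'ROWS'. ROWS is JSON, a list of rows, each a list of 5 numbers: the shift along the world's x, y, z in mm, then the turn about the world's z in degrees, then the opening, from 0 (shut) to 1 (fully open). A call has 1 to 20 rows; each row shifts and turns the commanded pose from where the row before left it; what a row does not reach is not made up. A row lasts 1/8 s, in which the tool goes at most 62.5 mm and 10.7 degrees, less where a joint would pass 70% of its speed; a pose out of reach is approached as far as the arm can. A call with a gripper value outside its range is refused whole. The fingers move at their own pace and stop on an object; the grip force is fixed at half the most. Time passes only in rows, so rows that do not move let the fingers close. It gives the time, the measured TCP pose, the force, the opening and the grip force at its end, in the units of the state.
- arm.state(): the state, without advancing time (a new reading comes with each control period).
- arm.snapshot(name): name is "scene" or "side" or "wrist"; returns a dict with "pixels" (384x512x3 uint8, red, green, blue), "z_map" (384x512 float32, m along the optical axis (not along the pixel's ray), 0 where there is no reading), "camera_matrix" (3x3 intrinsics, pixels), "world_from_camera" (4x4, takes a point from camera to world coordinates). Camera axes: x right, y down, z forward; pixel columns grow to the right and rows downward; lengths in m; the calibration is good to about 2 mm. A picture is of the moment at which its call begins.
- arm.finish_job(): hands the job in; it is judged then, once.
Trained networks look in the newest picture that a camera, given by its name, has taken for a name from the list of things; names that differ only in an ending like _2 or _b are one class to them, and where a whole thing is asked for, a point or a joint stands for the part that bears it (a point fixed in the world has none). Each returns a list of dicts, best first, with "p" (0 to 1); they miss things now and then, are a little off and sometimes report something else, mostly with a low value. They report only what shows in the picture. A call takes as long as a camera call.
- arm.outline_of(label, camera): "pixels" (384x512 bool, what is visible of it) and "box" ([centre column, centre row, width, height] in pixels, round what is visible of it).
The state is a dict: "time": time; "joint_positions": joint angles; "joint_vel": joint speeds; "joint_torque": joint torques, N m; "ee_pos": TCP position; "ee_rot": TCP orientation; "ft_force": force on the tool from outside, world axes, zero at the start; "moment": the same for the moment, N m; "finger_gap": opening from 0.0 (shut) to 1.0 (fully open); "grasp_force": force on a finger pad.
Only numpy, scipy, OpenCV 4.12 (cv2) and the standard library are available. Lean on these libraries where they do the work, as an engineer would, in place of code of your own. Each camera call takes 0.05 s, during which the arm holds its last target. There are 200 camera calls.

## Working session

There is one attempt and no reset: what is moved stays moved. The work goes in short steps, Python scripts to look and compute and a shell command to move; the robot and the scene stay as the last step left them, time stands still between calls to the robot, and variables do not carry over. Pictures are saved under pics/ and viewed, at most 10 in all, crops included, and the job is handed in when it is done.

```bash
mkdir -p pics
cat > h.py <<'E'
import numpy as np, cv2
from bench import arm
def snap(c,name=None):
    s=arm.snapshot(c)
    if name: cv2.imwrite(f'pics/{name}.png',s['pixels'][:,:,::-1])
    return s
def pts(s,mask=None):
    z=s['z_map']; K=s['camera_matrix']; v,u=np.nonzero((z>0)&(mask if mask is not None else True))
    d=z[v,u]; p=np.c_[(u-K[0,2])/K[0,0]*d,(v-K[1,2])/K[1,1]*d,d,np.ones(len(d))]
    return (p@s['world_from_camera'].T)[:,:3],u,v
E
python3 - <<'E'
from h import *
a=snap('scene');b=snap('side')
cv2.imwrite('pics/a.png',np.hstack([a['pixels'],b['pixels']])[:,:,::-1][:, :])
im=cv2.imread('pics/a.png');cv2.imwrite('pics/a.png',cv2.resize(np.vstack([im[:,:512],im[:,512:]]),(800,600)) if 0 else im[:,:512]);cv2.imwrite('pics/b.png',im[:,512:])
print(arm.grip_point_offset)
for n,s in(('scene',a),('side',b)):
  for l in ['bed','crank','crank_handle','hub','hub_stripe','carriage','push_face','lock_pin','pin_top','oil_bottle','flux_dish','pliers_red','stub_tip']:
    r=arm.outline_of(l,n)
    for q in r[:1]:
      P,_,_=pts(s,q['pixels']); 
      print(n,l,round(q['p'],2),np.round(q['box']),len(P),np.round(np.median(P,0),3),np.round(np.percentile(P,3,axis=0),3),np.round(np.percentile(P,97,axis=0),3))
E
```

```text
0.0187
scene bed 0.71 [275. 206.  42.  94.] 2999 [0.59  0.12  0.071] [ 0.534 -0.058  0.01 ] [0.655 0.171 0.143]
scene crank 0.65 [277. 207.  26.  34.] 430 [0.564 0.139 0.095] [0.526 0.061 0.063] [0.593 0.172 0.145]
scene crank_handle 0.64 [275. 206.  29.  34.] 456 [0.566 0.138 0.094] [0.526 0.051 0.06 ] [0.596 0.172 0.144]
scene hub 0.77 [278. 185.  27.  20.] 486 [ 0.62  -0.006  0.092] [ 0.588 -0.048  0.056] [0.657 0.046 0.108]
scene hub_stripe 0.7 [277. 164.  10.  11.] 59 [ 0.621 -0.017  0.146] [ 0.613 -0.028  0.13 ] [ 0.632 -0.011  0.151]
scene carriage 0.82 [279. 180.  30.  45.] 875 [ 0.618 -0.026  0.103] [ 0.592 -0.067  0.053] [0.661 0.016 0.146]
scene push_face 0.65 [281. 181.  28.  42.] 888 [ 0.619 -0.025  0.104] [ 0.593 -0.067  0.058] [0.663 0.016 0.148]
scene pin_top 0.38 [282. 163.  10.  12.] 44 [ 0.62  -0.017  0.146] [ 0.613 -0.024  0.131] [ 0.629 -0.011  0.151]
scene oil_bottle 0.94 [224. 210.  16.  32.] 420 [0.713 0.114 0.039] [0.7   0.093 0.001] [0.736 0.123 0.082]
scene flux_dish 0.78 [232. 197.  17.  20.] 246 [ 0.757 -0.026  0.015] [ 0.735 -0.089 -0.   ] [0.792 0.012 0
[... 836 characters left out ...]
-0.089  0.028] [ 0.668 -0.006  0.146]
side push_face 0.76 [264. 225.  42.  63.] 1747 [ 0.621 -0.073  0.093] [ 0.59  -0.089  0.029] [ 0.667 -0.006  0.147]
side lock_pin 0.58 [264. 198.   8.  11.] 74 [ 0.622 -0.029  0.149] [ 0.612 -0.038  0.128] [ 0.631 -0.017  0.152]
side oil_bottle 0.67 [284. 203.  12.  35.] 231 [0.719 0.091 0.053] [0.701 0.08  0.008] [0.752 0.206 0.088]
side flux_dish 0.79 [311. 235.  22.  22.] 367 [ 0.762 -0.016  0.016] [ 0.735 -0.046  0.003] [0.788 0.01  0.028]
side pliers_red 0.68 [205. 184.  28.  12.] 134 [0.533 0.343 0.006] [ 0.497  0.292 -0.001] [0.567 0.356 0.012]
side stub_tip 0.59 [230. 189.  45.  49.] 416 [0.582 0.079 0.091] [0.528 0.039 0.001] [0.613 0.339 0.145]
```

View pics/a.png

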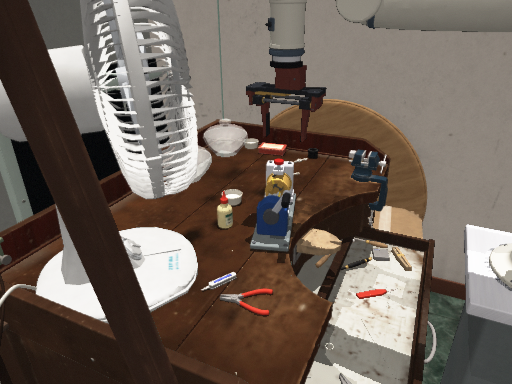

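View pics/b.png

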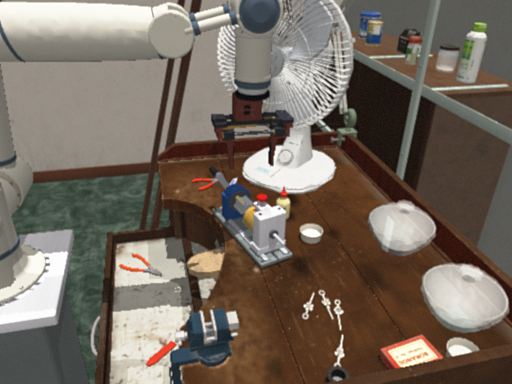

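The scene picture shows the winder near column 277, row 205, with its crank towards the scene camera. The side picture shows the carriage's rear face near (265, 225). Both are small, so I'll take a wrist view from above and fit the geometry.

Run:
```python
from h import *
a=snap('scene');b=snap('side');w=snap('wrist','w')
P=np.vstack([pts(s)[0] for s in (a,b,w)])
roi=P[(P[:,0]>.45)&(P[:,0]<.69)&(P[:,1]>-.2)&(P[:,1]<.26)]
q=roi[(roi[:,2]>.012)&(roi[:,2]<.019)]
r=cv2.minAreaRect((q[:,:2]*1000).astype(np.float32));print('bed',len(q),r)
# bearing head top, blue
for n,s in(('scene',a),('side',b),('wrist',w)):
  p,u,v=pts(s); c=s['pixels'][v,u].astype(int); inb=(p[:,0]>.45)&(p[:,0]<.69)&(p[:,1]>-.2)&(p[:,1]<.26)
  def st(nm,m):
    m=m&inb
    if m.sum()>3: print(n,nm,m.sum(),np.round(np.median(p[m],0),4),np.round(np.percentile(p[m],5,axis=0),3),np.round(np.percentile(p[m],95,axis=0),3))
  st('blue',(c[:,2]>c[:,0]*1.8)&(c[:,2]>60))
  st('redtop',(c[:,0]>130)&(c[:,1]<70)&(p[:,2]>.142)&(p[:,2]<.156))
  st('dark',(c.max(1)<70)&(p[:,2]>.06)&(p[:,2]<.16)&(p[:,1]>.1))
  st('yel',(c[:,0]>180)&(c[:,1]>150)&(c[:,2]<90)&(p[:,2]>.05))
im=np.vstack([cv2.resize(a['pixels'][145:260,235:320],(592,800)),])
A=cv2.resize(a['pixels'][150:260,235:320],(395,512),interpolation=cv2.INTER_CUBIC);B=cv2.resize(b['pixels'][160:275,200:300],(400,512),interpolation=cv2.INTER_CUBIC)
cv2.imwrite('pics/c.png',np.hstack([A,B])[:,:,::-1])
```

```text
bed 5013 ((605.6808471679688, 33.01622009277344), (92.71956634521484, 286.8326721191406), 16.114290237426758)
scene blue 771 [0.5838 0.1232 0.0584] [0.549 0.106 0.022] [0.612 0.134 0.108]
scene redtop 34 [ 0.6205 -0.0187  0.1492] [ 0.611 -0.03   0.147] [ 0.631 -0.012  0.151]
scene dark 309 [0.5679 0.1408 0.0864] [0.527 0.132 0.063] [0.591 0.172 0.144]
scene yel 29 [ 0.6028 -0.0209  0.0973] [ 0.593 -0.039  0.093] [0.647 0.006 0.104]
side blue 418 [0.5647 0.0911 0.079 ] [0.549 0.081 0.025] [0.601 0.114 0.109]
side redtop 60 [ 0.6221 -0.0288  0.1495] [ 0.612 -0.037  0.146] [ 0.632 -0.016  0.151]
side dark 56 [0.5316 0.1485 0.1426] [0.524 0.132 0.135] [0.542 0.168 0.146]
side yel 57 [ 0.5977 -0.0074  0.0993] [ 0.59  -0.023  0.094] [0.606 0.002 0.105]
wrist blue 2647 [0.5859 0.1088 0.1049] [0.555 0.091 0.091] [0.615 0.127 0.11 ]
wrist redtop 78 [ 0.6238 -0.0208  0.1498] [ 0.611 -0.033  0.148] [ 0.633 -0.011  0.151]
wrist dark 1018 [0.5392 0.1454 0.1433] [0.529 0.131 0.137] [0.549 0.159 0.145]
wrist yel 12 [0.6258 0.0099 0.1054] [0.625 0.008 0.104] [0.627 0.011 0.107]
```

View pics/w.png

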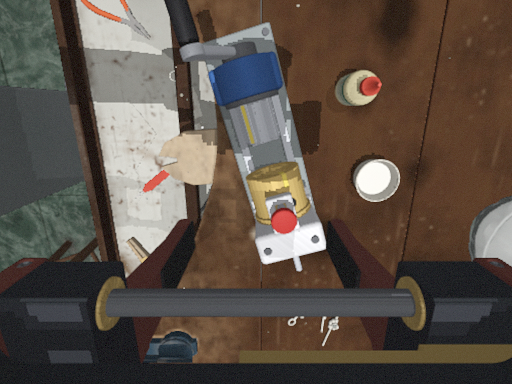

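View pics/c.png

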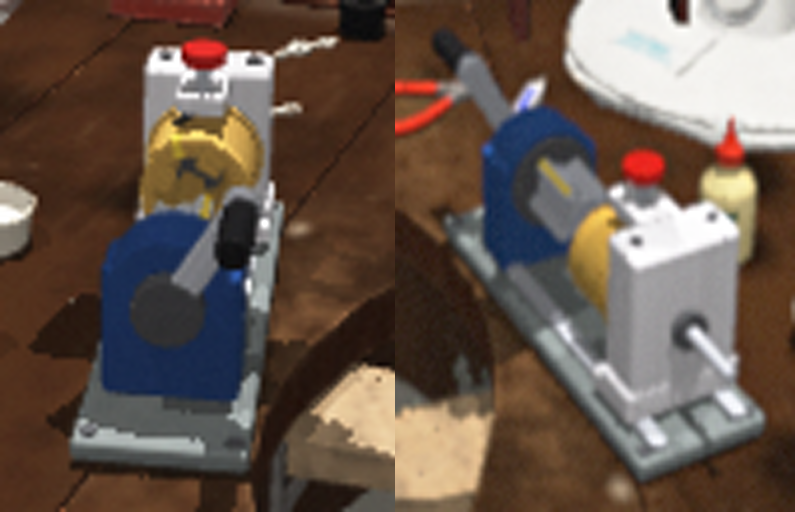

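The wrist picture shows the crank leaning to −x at (190, 45), the brass hub at (278, 190) and the pin knob at (284, 220). In the zoomed scene and side crops the shaft line leans to −x with the crank, and the hub stripe leans to +x. I'll measure the hub angle more closely from nearer the hub, then move on to the handle.

```bash
python3 -m crank '[[-20,35,-5,5.3,1],[-15,35,0,5.3,1],[0,20,0,5.5,1],[0,0,0,0,1]]'
python3 - <<'E'
from h import *
w=snap('wrist')
cv2.imwrite('pics/d.png',w['pixels'][:,:,::-1])
p,u,v=pts(w);c=w['pixels'][v,u].astype(int)
t=np.radians(16.1);X=np.array([np.cos(t),np.sin(t)]);Y=np.array([-np.sin(t),np.cos(t)])
d=p[:,:2]-[.6057,.033];bx=d@X;by=d@Y
def st(nm,m):
  print(nm,m.sum(),np.round([np.median(bx[m]),np.median(by[m]),np.median(p[m,2]),np.median(np.arctan2(bx[m],p[m,2]-.075))],4))
hsv=cv2.cvtColor(w['pixels'],cv2.COLOR_RGB2HSV)[v,u].astype(int)
br=(hsv[:,0]>18)&(hsv[:,0]<34)&(hsv[:,1]>120)&(abs(bx)<.04)&(p[:,2]>.06)&(p[:,2]<.12)
hub=br&(by<-.015);st('brass',hub)
print(np.c_[bx,by,p[:,2],np.arctan2(bx,p[:,2]-.075),c][hub&(c[:,1]>170)&(c[:,2]<80)][::15].round(3)[:25])
st('stubline',br&(by>.01)&(by<.055)); st('knob',(c[:,0]>130)&(c[:,1]<70)&(p[:,2]>.142)&(p[:,2]<.156)&(abs(bx)<.03))
m=(c.max(1)<70)&(by>.113)&(by<.153)&(p[:,2]>.1)&(p[:,2]<.16)&(abs(bx)<.1);st('handle',m);print(np.percentile(p[m,2],95) if m.any() else 0, np.percentile(bx[m],[5,95]),np.percentile(by[m],[2,98]))
for l in('hub_stripe','crank_handle'):
  for r in arm.outline_of(l,'wrist')[:2]:print(l,r['p'],r['box'])
E
```

```text
time: 2.05
ee_pos: [0.5648, 0.0911, 0.1883]
ee_rot: [[-0.279, 0.96, 0.0], [0.96, 0.279, 0.0], [0.0, 0.0, -1.0]]
ft_force: [-0.0, -0.5, 0.0]
finger_gap: 1.003
grasp_force: 0.0
brass 1116 [ 0.0016 -0.029   0.0907  0.0659]
[]
stubline 68 [-0.01    0.0321  0.0945 -0.4715]
knob 51 [ 0.0006 -0.0645  0.1507  0.0072]
handle 949 [-0.0338  0.1337  0.1435 -0.4486]
0.1453054528562359 [-0.04166406 -0.02635101] [0.11401687 0.15239172]
hub_stripe 0.63 [278.9, 265.0, 53.0, 53.7]
crank_handle 0.88 [268.1, 164.6, 66.1, 128.2]
```

View pics/d.png

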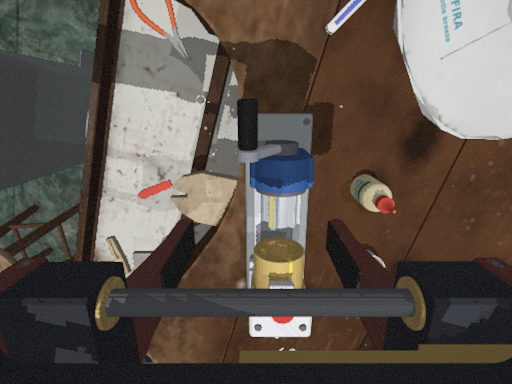

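The bed is now upright in the picture: handle at (248, 125), shaft line at (272, 210), hub at (278, 265). The crank measures about −0.49 rad. I'll zoom in on the hub.

Run:
```python
from h import *
w=cv2.imread('pics/w.png')[150:240,230:320]; d=cv2.imread('pics/d.png')[180:300,240:320]
s=snap('scene')
a=s['pixels'][155:210,250:310,::-1]
f=lambda i,x,y:cv2.resize(i,(x,y),interpolation=cv2.INTER_CUBIC)
cv2.imwrite('pics/e.png',np.hstack([f(w,270,270),f(d,200,300)[:270],f(a,294,270)]))
# project candidate stripe points for various hub angles into scene
t=np.radians(16.1);X=np.array([np.cos(t),np.sin(t),0]);Y=np.array([-np.sin(t),np.cos(t),0]);O=np.array([.6057,.033,0])
T=np.linalg.inv(s['world_from_camera']);K=s['camera_matrix']
for an in (-.4,-.2,0,.2,.4,.6):
  o=[]
  for r,y in((.032,-.0225),(.0,-.0225)):
    q=O+X*r*np.sin(an)+Y*y+np.array([0,0,.075+r*np.cos(an)]);c=T[:3,:3]@q+T[:3,3];h=K@c/c[2];o+=list((h[:2]-[250,155])*4.9+[470,0])
  print(an,np.round(o))
```

```text
-0.4 [627. 131. 602. 180.]
-0.2 [616. 127. 602. 180.]
0 [603. 125. 602. 180.]
0.2 [591. 126. 602. 180.]
0.4 [580. 128. 602. 180.]
0.6 [569. 133. 602. 180.]
```

View pics/e.png

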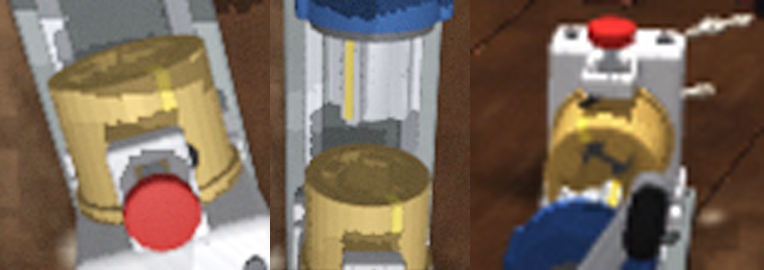

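The zoomed crops show the hub stripe on the +x side: wrist full-image pixel about (291, 264), scene crop (583, 135). That puts the hub at about +0.4 rad. I'll get an exact value by intersecting the stripe pixels with the hub cylinder.

Run:
```python
from h import *
from scipy.optimize import brentq
w=snap('wrist')
t=np.radians(16.1);X=np.array([np.cos(t),np.sin(t),0]);Y=np.array([-np.sin(t),np.cos(t),0]);O=np.array([.6057,.033,0.075])
p,u,v=pts(w);hsv=cv2.cvtColor(w['pixels'],cv2.COLOR_RGB2HSV)[v,u].astype(int);c=w['pixels'][v,u].astype(int)
d=p-O;bx=d@X;by=d@Y
for nm,lo,hi,r in(('hub',-.06,-.02,.032),('stub',.01,.055,.021)):
  m=(by>lo)&(by<hi)&(abs(bx)<.04)&(d[:,2]>0)&(d[:,2]<.04)
  sc=c[:,:2].min(1)-c[:,2]; k=np.nonzero(m)[0]; k=k[np.argsort(-sc[k])[:25]]
  print(nm,sc[k][[0,-1]],'px',np.median(u[k]),np.median(v[k]),'ang',np.round(np.arctan2(bx[k],d[k,2]),2))
C=w['world_from_camera'][:3,3];print('cam bed x',(C-O)@X)
m=(d[:,2]>.022)&(d[:,2]<.04)&(by>.056)&(by<.095)&(abs(bx)<.05);print('head x centre',np.percentile(bx[m],[2,98]))
m=(by>-.06)&(by<-.03)&(d[:,2]>0.01)&(d[:,2]<.034)&(abs(bx)<.04);print('hub x',np.percentile(bx[m],[1,99]),by[m].max())
```

```text
hub [109 104] px 291.0 266.0 ang [0.4  0.34 0.34 0.36 0.36 0.36 0.35 0.39 0.41 0.35 0.4  0.4  0.41 0.4
 0.4  0.36 0.39 0.35 0.44 0.43 0.37 0.43 0.42 0.45 0.45]
stub [112 106] px 271.0 207.0 ang [-0.53 -0.52 -0.54 -0.49 -0.51 -0.54 -0.5  -0.53 -0.52 -0.5  -0.54 -0.51
 -0.53 -0.44 -0.47 -0.52 -0.53 -0.43 -0.52 -0.52 -0.5  -0.51 -0.52 -0.43
 -0.47]
cam bed x -0.02276180230534535
head x centre [-0.02305903  0.02587232]
hub x [-0.02830431  0.03092336] -0.03008022470232623
```

Hub about +0.38, crank about −0.51. Next I'll grasp the handle.

```bash
python3 -m crank '[[-15,32,0,0,1],[-14,31,0,0,1],[0,0,-35,0,1],[0,0,-33,0,1],[0,0,0,0,0.5],[0,0,0,0,0.15],[0,0,0,0,0.1],[0,0,0,0,0.1],[0,0,0,0,0.1],[0,0,0,0,0.1]]'; python3 -c "
import numpy as np
O=np.array([.6067,.0333,.075]);t=np.radians(16.1);X=np.array([np.cos(t),np.sin(t),0]);Z=np.array([0,0,1])
a=np.linspace(-.51,.40,10);p=[70*(np.sin(i)*X+np.cos(i)*Z) for i in a];print(np.round(np.diff(p,axis=0),1))"
```

```text
time: 3.55
ee_pos: [0.5361, 0.153, 0.1203]
ee_rot: [[-0.277, 0.961, 0.0], [0.961, 0.277, 0.0], [-0.0, 0.0, -1.0]]
ft_force: [-0.2, 0.1, 0.8]
finger_gap: 0.354
grasp_force: 0.0
[[ 6.1  1.8  3.1]
 [ 6.4  1.8  2.5]
 [ 6.6  1.9  1.8]
 [ 6.7  1.9  1.1]
 [ 6.8  2.   0.4]
 [ 6.8  2.  -0.3]
 [ 6.7  1.9 -1. ]
 [ 6.6  1.9 -1.7]
 [ 6.4  1.8 -2.4]]
```

```bash
python3 -m crank '[[0,0,0,0,0.1],[0,0,0,0,0.1],[0,0,0,0,0.1],[0,0,0,0,0.1]]'
```

```text
time: 4.05
ee_pos: [0.536, 0.153, 0.1201]
ee_rot: [[-0.277, 0.961, -0.0], [0.961, 0.277, -0.0], [0.0, -0.0, -1.0]]
ft_force: [0.6, -0.5, -0.1]
finger_gap: 0.105
grasp_force: 0.0
```

The fingers closed to 9 mm without touching anything, so I'll look.

Run:
```python
from h import *
a=snap('scene');b=snap('side');w=snap('wrist')
f=lambda i,x,y:cv2.resize(i,(x,y),interpolation=cv2.INTER_CUBIC)
cv2.imwrite('pics/f.png',np.hstack([f(a['pixels'][140:260,230:330],250,300),f(b['pixels'][120:260,190:300],236,300),f(w['pixels'][100:400],300,300)])[:,:,::-1])
t=np.radians(16.1);X=np.array([np.cos(t),np.sin(t),0]);Y=np.array([-np.sin(t),np.cos(t),0]);O=np.array([.6057,.033,0.075])
for n,s in(('scene',a),('side',b),('wrist',w)):
  for r in arm.outline_of('crank_handle',n)[:1]:
    p,u,v=pts(s,r['pixels']);c=s['pixels'][v,u];k=(c.max(1)<70);p=p[k]-O
    print(n,r['p'],k.sum(),[np.round(np.percentile(p@D,[5,50,95]),3) for D in(X,Y,[0,0,1])])
```

```text
scene 0.83 267 [array([-0.04 , -0.007,  0.014]), array([0.109, 0.112, 0.155]), array([-0.013,  0.009,  0.069])]
side 0.86 28 [array([-0.043, -0.042, -0.035]), array([0.117, 0.126, 0.142]), array([0.059, 0.066, 0.071])]
wrist 0.86 1625 [array([-0.04 , -0.031,  0.011]), array([0.111, 0.133, 0.155]), array([-0.009,  0.068,  0.086])]
```

View pics/f.png

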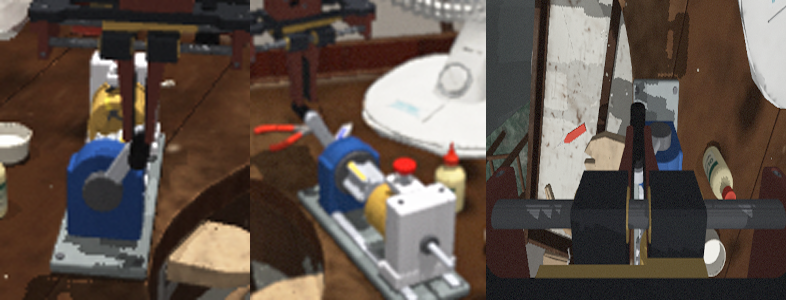

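Scene and wrist show the fingers straddling the handle: scene crop (138, 150), wrist crop (638, 130). I'll command full closing to see if they stop on it.

```bash
python3 -m crank '[[0,0,0,0,0],[0,0,0,0,0],[0,0,0,0,0],[0,0,0,0,0]]'
```

```text
time: 4.85
ee_pos: [0.536, 0.153, 0.1201]
ee_rot: [[-0.277, 0.961, -0.0], [0.961, 0.277, 0.0], [0.0, -0.0, -1.0]]
ft_force: [-0.5, 0.2, 0.4]
finger_gap: 0.005
grasp_force: 0.0
```

Run:
```python
from h import *
a=snap('scene');b=snap('side');w=snap('wrist')
f=lambda i,x,y:cv2.resize(i,(x,y),interpolation=cv2.INTER_CUBIC)
cv2.imwrite('pics/g.png',np.hstack([f(a['pixels'][150:240,245:315],300,386),f(b['pixels'][140:230,195:255],257,386),f(w['pixels'][150:350,200:320],232,386)])[:,:,::-1])
t=np.radians(16.1);X=np.array([np.cos(t),np.sin(t),0]);Y=np.array([-np.sin(t),np.cos(t),0]);O=np.array([.6057,.033,0])
for n,s in(('scene',a),('side',b)):
  p,u,v=pts(s);c=s['pixels'][v,u].astype(int);d=p-O;x,y=d@X,d@Y
  for nm,k in(('dark',c.max(1)<70),('fing',(c[:,0]>c[:,2]*1.4)&(c[:,0]<120))):
   for z0 in np.arange(.10,.20,.01):
    m=k&(y>.105)&(y<.16)&(abs(x)<.09)&(p[:,2]>z0)&(p[:,2]<z0+.01)
    if m.sum()>2: print(n,nm,round(z0,2),m.sum(),np.round([x[m].min(),x[m].max(),y[m].min(),y[m].max()],3))
```

```text
scene dark 0.12 5 [-0.039 -0.03   0.153  0.154]
scene dark 0.13 37 [-0.042 -0.025  0.118  0.157]
scene dark 0.14 45 [-0.042 -0.027  0.128  0.159]
scene dark 0.15 35 [-0.042 -0.024  0.138  0.148]
scene dark 0.16 37 [-0.042 -0.024  0.14   0.148]
scene dark 0.17 37 [-0.041 -0.024  0.141  0.147]
scene dark 0.18 40 [-0.043 -0.024  0.141  0.149]
scene dark 0.19 44 [-0.042 -0.022  0.141  0.15 ]
scene fing 0.15 32 [-0.042 -0.024  0.142  0.148]
scene fing 0.16 36 [-0.042 -0.024  0.123  0.148]
scene fing 0.17 37 [-0.043 -0.024  0.141  0.147]
scene fing 0.18 39 [-0.043 -0.022  0.141  0.149]
scene fing 0.19 40 [-0.044 -0.022  0.144  0.15 ]
side dark 0.13 18 [-0.045 -0.039  0.115  0.156]
side dark 0.14 26 [-0.043 -0.031  0.118  0.152]
side dark 0.15 16 [-0.043 -0.03   0.122  0.144]
side dark 0.16 26 [-0.044 -0.024  0.122  0.143]
side dark 0.17 19 [-0.044 -0.029  0.123  0.14 ]
side dark 0.18 23 [-0.045 -0.03   0.123  0.144]
side dark 0.19 22 [-0.047 -0.02   0.122  0.147]
side fing 0.13 7 [-0.045 -0.04   0.124  0.156]
side fing 0.14 9 [-0.039 -0.028  0.123  0.152]
side fing 0.15 26 [-0.043 -0.025  0.12   0.144]
side fing 0.16 37 [-0.044 -0.024  0.121  0.143]
side fing 0.17 31 [-0.044 -0.024  0.121  0.14 ]
side fing 0.18 37 [-0.045 -0.024  0.12   0.144]
side fing 0.19 36 [-0.047 -0.02   0.12   0.147]
```

View pics/g.png

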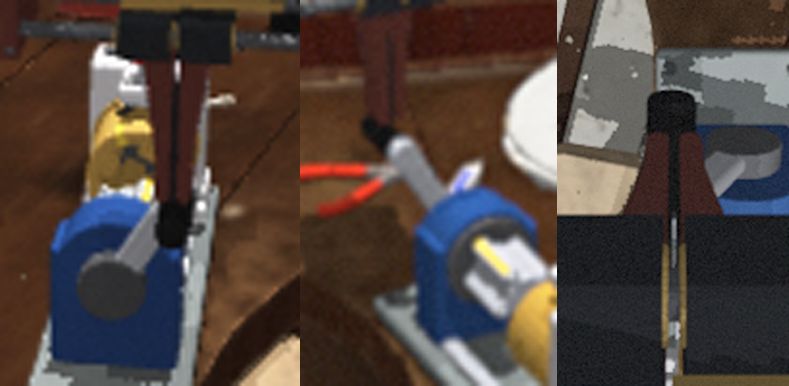

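The closed fingers visibly end on top of the handle, at z about 0.145, while the TCP reads 0.120. The real fingertips are therefore about 25 mm higher than reported. I'll open, go lower and close again.

```bash
python3 -m crank '[[0,0,6,0,0.6],[0,0,0,0,0.6],[0,0,0,0,0.6],[0,0,0,0,0.6],[0,0,0,0,0.6],[0,0,-14,0,0.6],[0,0,-14,0,0.6]]'
python3 - <<'E'
from h import *
b=snap('scene');p,u,v=pts(b);c=b['pixels'][v,u].astype(int)
t=np.radians(16.1);X=np.array([np.cos(t),np.sin(t),0]);Y=np.array([-np.sin(t),np.cos(t),0]);d=p-np.array([.6057,.033,0]);x,y=d@X,d@Y
for z0 in np.arange(.08,.16,.01):
  m=(y>.12)&(y<.15)&(abs(x)<.1)&(p[:,2]>z0)&(p[:,2]<z0+.01)
  print(round(z0,2),m.sum(),np.unique(np.round(x[m],2)))
E
python3 -m crank '[[0,0,0,0,0.1],[0,0,0,0,0.1],[0,0,0,0,0.1],[0,0,0,0,0.1],[0,0,0,0,0.1],[0,0,0,0,0.1]]'
```

```text
time: 5.88
ee_pos: [0.5358, 0.1529, 0.0967]
ee_rot: [[-0.277, 0.961, -0.001], [0.961, 0.277, -0.0], [0.0, -0.001, -1.0]]
ft_force: [0.1, 0.1, -0.8]
finger_gap: 0.6
grasp_force: 0.0
0.08 0 []
0.09 0 []
0.1 0 []
0.11 0 []
0.12 16 [-0.07 -0.06 -0.01 -0.  ]
0.13 48 [-0.07 -0.06 -0.04 -0.03 -0.01 -0.  ]
0.14 79 [-0.07 -0.06 -0.04 -0.03 -0.01  0.  ]
0.15 37 [-0.07 -0.06 -0.01  0.  ]
time: 6.68
ee_pos: [0.5356, 0.1529, 0.0987]
ee_rot: [[-0.277, 0.961, -0.001], [0.961, 0.277, -0.0], [-0.0, -0.001, -1.0]]
ft_force: [-5.3, -1.2, 5.0]
finger_gap: 0.196
grasp_force: 30.0
```

The fingers now hold the handle. Next I'll turn the crank along the arc to about +0.38.

```bash
python3 -m crank '[[6.1,1.8,3.1,0,0.1],[6.4,1.8,2.5,0,0.1],[6.6,1.9,1.8,0,0.1],[6.7,1.9,1.1,0,0.1],[6.8,2,0.4,0,0.1],[6.8,2,-0.3,0,0.1],[6.7,1.9,-1,0,0.1],[6.6,1.9,-1.7,0,0.1],[5.5,1.5,-2,0,0.1],[0,0,0,0,0.1],[0,0,0,0,0.1]]'
cat > ang.py <<'E'
from h import *
import sys
t=np.radians(16.1);X=np.array([np.cos(t),np.sin(t),0]);Y=np.array([-np.sin(t),np.cos(t),0]);O=np.array([.6057,.033,0.075])
hy=float(sys.argv[1])
for cam in sys.argv[2:]:
  w=snap(cam);p,u,v=pts(w);c=w['pixels'][v,u].astype(int);d=p-O;bx=d@X;by=d@Y
  for nm,lo,hi in(('hub',hy-.04,hy+.003),('stub',.01,.055)):
    m=(by>lo)&(by<hi)&(abs(bx)<.04)&(d[:,2]>0)&(d[:,2]<.04)
    sc=c[:,:2].min(1)-c[:,2]; k=np.nonzero(m)[0]; k=k[np.argsort(-sc[k])[:25]]
    if len(k): print(cam,nm,sc[k][[0,-1]],np.round(np.arctan2(bx[k],d[k,2]),2))
  m=(abs(bx)<.03)&(abs(d[:,2]-.074)<.014)&(c[:,0]>130)&(c[:,1]<70);print(cam,'knob',m.sum(),np.round([np.median(bx[m]),np.median(by[m]),np.percentile(p[m,2],80)],4) if m.any() else '')
E
python3 ang.py -.0225 wrist side
```

```text
time: 8.05
ee_pos: [0.5943, 0.169, 0.102]
ee_rot: [[-0.277, 0.961, 0.0], [0.961, 0.277, -0.001], [-0.001, -0.0, -1.0]]
ft_force: [-2.6, -3.9, 3.1]
finger_gap: 0.197
grasp_force: 30.0
wrist hub [38 32] [1.54 1.52 1.51 1.57 1.47 1.45 1.56 1.49 1.46 1.47 1.45 1.5  1.54 1.48
 1.41 1.53 1.47 1.45 1.45 1.54 1.56 1.48 1.53 1.47 1.54]
wrist stub [115 109] [0.35 0.38 0.46 0.35 0.35 0.36 0.36 0.34 0.35 0.46 0.36 0.44 0.43 0.36
 0.44 0.44 0.35 0.43 0.35 0.45 0.45 0.44 0.36 0.43 0.37]
wrist knob 0 
side hub [120  99] [-0.28 -0.41 -0.33 -0.46 -0.24 -0.44 -0.3  -0.31 -0.52 -0.57 -0.38 -0.53
 -0.62 -0.58 -0.57 -0.68 -0.46 -0.25 -0.52 -0.63 -0.68 -0.63 -0.68 -0.52
 -0.74]
side stub [101  18] [0.41 0.44 0.41 0.4  0.49 0.53 1.45 0.38 0.45 0.3  0.35 0.3  0.66 0.32
 0.33 1.07 1.17 0.29 0.96 0.32 0.19 0.28 0.23 0.78 0.79]
side knob 60 [-0.001  -0.0643  0.1509]
```

The stub line reads about 0.40, the same as the hub by the same method. I'll release, lift and go behind the carriage.

```bash
python3 -m crank '[[0,0,0,0,0.55],[0,0,0,0,0.55],[0,0,0,0,0.55],[0,0,0,0,0.55],[0,0,30,0,0.5],[0,0,35,0,0],[9,-47,0,0,0],[9,-47,0,0,0],[9,-47,0,0,0],[9,-47,0,0,0],[9,-46,0,0,0],[9,-46,0,0,0],[0,0,0,0,0]]'; python3 ang.py -.025 scene
```

```text
time: 9.78
ee_pos: [0.6482, -0.1136, 0.1663]
ee_rot: [[-0.273, 0.962, -0.001], [0.962, 0.273, -0.0], [-0.0, -0.001, -1.0]]
ft_force: [-0.1, 0.8, -0.5]
finger_gap: 0.008
grasp_force: 0.0
scene hub [107  88] [ 0.46 -0.29 -0.45 -0.39 -0.37 -0.27 -0.47  0.39 -0.43  0.46 -0.56 -0.53
 -0.59 -0.64 -0.62 -0.67  0.44 -0.68  0.39 -0.74 -0.83 -0.75  0.44  0.37
 -0.81]
scene stub [139  -4] [ 0.48  0.43  0.42  0.49  0.39  0.37  0.6   0.33  0.32 -0.5  -0.87 -1.31
 -1.36  0.11 -0.8   0.23  0.27 -0.84 -0.3  -0.1  -0.94 -0.79 -0.97 -0.9
 -0.86]
scene knob 31 [ 0.0024 -0.0539  0.1502]
```

```bash
python3 -m crank '[[0,0,-45,0,0],[0,0,-45,0,0],[0,0,0,0,0]]';python3 ang.py -.025 scene
python3 - <<'E'
from h import *
t=np.radians(16.1);X=np.array([np.cos(t),np.sin(t),0]);Y=np.array([-np.sin(t),np.cos(t),0]);O=np.array([.6057,.033,0])
b=snap('side');p,u,v=pts(b);c=b['pixels'][v,u].astype(int);d=p-O;x,y=d@X,d@Y
for z0 in np.arange(.08,.16,.01):
  m=(y>-.2)&(y<-.126)&(abs(x)<.06)&(p[:,2]>z0)&(p[:,2]<z0+.01)
  if m.sum(): print(round(z0,2),m.sum(),np.round([x[m].min(),x[m].max(),y[m].min(),y[m].max()],3))
m=(p[:,2]>.085)&(p[:,2]<.125)&(y<-.09)&(y>-.126)&(abs(x)<.036)&(c.min(1)>120);print('face',m.sum(),np.median(y[m]),np.percentile(x[m],[2,98]))
E
```

```text
time: 10.2
ee_pos: [0.6455, -0.1081, 0.0722]
ee_rot: [[-0.279, 0.96, -0.009], [0.96, 0.279, 0.002], [0.005, -0.008, -1.0]]
ft_force: [-0.4, 0.5, 0.0]
finger_gap: 0.004
grasp_force: 0.0
scene hub [105  85] [ 0.46 -0.46 -0.42  0.46 -0.57 -0.63 -0.55  0.39 -0.67 -0.67  0.46  0.38
 -0.41  0.36 -0.8  -0.76 -0.81  0.46 -0.53 -0.76 -0.5  -0.62 -0.84 -0.58
 -0.7 ]
scene stub [139  -4] [ 0.48  0.39  0.4   0.52  0.35  0.36  0.63  0.33  0.29 -0.5  -0.84 -1.29
 -1.33  0.13  0.16 -0.28  0.28 -1.03 -0.82 -0.86 -0.91 -1.04 -0.56 -0.09
 -0.92]
scene knob 29 [ 0.0026 -0.0533  0.15  ]
0.08 3 [-0.004 -0.001 -0.157 -0.128]
0.1 10 [-0.008  0.009 -0.159 -0.141]
0.11 46 [-0.01   0.008 -0.161 -0.137]
0.12 42 [-0.01   0.01  -0.161 -0.138]
0.13 44 [-0.01   0.009 -0.161 -0.139]
0.14 46 [-0.013  0.01  -0.161 -0.138]
0.15 52 [-0.013  0.013 -0.161 -0.139]
face 228 -0.11456368338335116 [-0.03579717  0.00336796]
```

```bash
python3 -m crank '[[0,0,-8,0,0],[-4.5,16,0,0,0],[-2.2,7.7,0,0,0],[-2.2,7.7,0,0,0],[-2.2,7.7,0,0,0],[-2.2,7.7,0,0,0],[-1.4,4.8,0,0,0],[-1.4,4.8,0,0,0],[-1.4,4.8,0,0,0],[-1.4,4.8,0,0,0],[0,0,0,0,0]]';python3 ang.py .012 scene
```

```text
time: 11.68
ee_pos: [0.6288, -0.0434, 0.0686]
ee_rot: [[-0.278, 0.961, -0.001], [0.961, 0.278, 0.001], [0.001, -0.001, -1.0]]
ft_force: [-0.8, -1.4, 0.1]
finger_gap: 0.002
grasp_force: 0.2
scene hub [104  61] [ 0.46  0.39 -0.64  0.37 -0.6  -0.73 -0.82 -0.85 -0.82 -0.68  0.47 -0.89
 -1.08 -0.94 -1.01 -0.91 -0.98 -1.07 -0.99 -1.09  0.56 -1.15  0.31  0.31
 -1.13]
scene stub [104  73] [ 0.46  0.42  0.45  0.44 -0.64 -0.54  0.48  0.37 -0.6   0.42  0.45 -0.73
 -0.74  0.42 -0.85 -0.65 -0.68 -0.89  0.35  0.53  0.34  0.49 -1.03  0.38
 -0.76]
scene knob 35 [ 0.0019 -0.0086  0.1506]
```

The knob has travelled 45 mm, past the 35 mm tooth stop, so the splines have engaged. I'll push the rest.

```bash
python3 -m crank '[[-1.7,5.8,0,0,0],[-1.7,5.8,0,0,0],[-1.7,5.8,0,0,0],[-1.7,5.8,0,0,0],[-1.7,5.8,0,0,0],[-0.6,1.9,0,0,0],[0,0,0,0,0]]'; python3 -m crank '[[-0.6,1.9,0,0,0],[-0.3,1,0,0,0],[0,0,0,0,0]]';python3 ang.py .055 scene|tail -1
```

```text
time: 12.6
ee_pos: [0.6202, -0.0127, 0.0693]
ee_rot: [[-0.278, 0.961, 0.0], [0.961, 0.278, 0.001], [0.001, 0.0, -1.0]]
ft_force: [-0.1, -0.4, -0.0]
finger_gap: 0.002
grasp_force: 0.1
time: 12.98
ee_pos: [0.6199, -0.0115, 0.0694]
ee_rot: [[-0.277, 0.961, 0.001], [0.961, 0.277, -0.002], [-0.002, 0.001, -1.0]]
ft_force: [2.9, -5.2, -0.5]
finger_gap: 0.005
grasp_force: 2.7
scene knob 39 [0.0022 0.0255 0.1503]
```

```bash
python3 -m crank '[[-0.6,1.9,0,0,0],[-0.6,1.9,0,0,0],[0,0,0,0,0],[0,0,0,0,0]]';python3 ang.py .055 scene|tail -1
```

```text
time: 13.52
ee_pos: [0.6199, -0.0117, 0.0695]
ee_rot: [[-0.274, 0.962, 0.004], [0.962, 0.274, -0.007], [-0.008, 0.002, -1.0]]
ft_force: [6.5, -15.8, -2.8]
finger_gap: 0.001
grasp_force: 8.7
scene knob 39 [0.0025 0.025  0.1502]
```

The carriage is fully home: it stopped at 79 mm of travel and held against 17 N. I'll back off and return to the handle.

```bash
python3 -m crank '[[6,-20,0,0,0.3],[0,0,50,0,0.6],[0,0,50,0,0.6],[-5,48,0,0,0.6],[-5,48,0,0,0.6],[-5,48,0,0,0.6],[-5,48,0,0,0.6],[0,0,0,0,0.6]]';python3 ang.py .055 wrist
```

```text
time: 14.58
ee_pos: [0.6033, 0.1689, 0.1691]
ee_rot: [[-0.282, 0.959, -0.001], [0.959, 0.282, 0.002], [0.002, -0.0, -1.0]]
ft_force: [0.6, -0.9, -0.5]
finger_gap: 0.602
grasp_force: 0.0
wrist hub [108 104] [0.37 0.37 0.4  0.37 0.43 0.41 0.35 0.37 0.44 0.41 0.37 0.41 0.38 0.41
 0.34 0.38 0.37 0.41 0.45 0.41 0.45 0.45 0.38 0.4  0.44]
wrist stub [108 104] [0.37 0.37 0.4  0.35 0.43 0.44 0.41 0.37 0.37 0.41 0.37 0.41 0.41 0.41
 0.37 0.34 0.38 0.38 0.45 0.45 0.4  0.41 0.38 0.45 0.35]
wrist knob 88 [0.0012 0.0167 0.1509]
```

```bash
python3 -m crank '[[-9,0,-20,0,0.6],[0,0,-47,0,0.6],[0,0,0,0,0.1],[0,0,0,0,0.1],[0,0,0,0,0.1],[0,0,0,0,0.1],[0,0,0,0,0.1],[0,0,0,0,0.1]]'; python3 -m crank '[[-6.5,-1.9,2.3,0,0.1],[-6.7,-1.9,1.6,0,0.1],[-7,-2,0.9,0,0.1],[-6.7,-1.9,0.2,0,0.1],[0,0,0,0,0.1],[0,0,0,0,0.1]]'; python3 ang.py .055 wrist side
```

```text
time: 15.62
ee_pos: [0.596, 0.1653, 0.1041]
ee_rot: [[-0.277, 0.961, 0.003], [0.961, 0.277, 0.0], [-0.001, 0.003, -1.0]]
ft_force: [-1.1, -1.2, 6.3]
finger_gap: 0.199
grasp_force: 30.0
time: 16.38
ee_pos: [0.5722, 0.1586, 0.112]
ee_rot: [[-0.277, 0.961, 0.013], [0.961, 0.277, 0.003], [-0.001, 0.013, -1.0]]
ft_force: [6.8, 1.2, 10.9]
finger_gap: 0.199
grasp_force: 30.0
wrist hub [71 65] [0.53 0.54 0.53 0.56 0.54 0.53 0.54 0.77 0.54 0.58 0.55 0.59 0.54 0.71
 0.5  0.53 0.65 0.57 0.69 0.63 0.57 0.56 0.65 0.78 0.59]
wrist stub [73 65] [0.54 0.53 0.53 0.56 0.54 0.54 0.53 0.77 0.54 0.58 0.55 0.59 0.54 0.54
 0.56 0.5  0.53 0.65 0.69 0.59 0.58 0.64 0.57 0.71 0.63]
wrist knob 0 
side hub [125  98] [-0.31 -0.26 -0.37 -0.41 -0.31 -0.48 -0.34 -0.55 -0.54 -0.48 -0.6  -0.49
 -0.26 -0.61 -0.42 -0.66 -0.6  -0.71 -0.78 -0.72 -0.66 -0.72 -0.66 -0.18
 -0.79]
side stub [125  98] [-0.31 -0.26 -0.37 -0.41 -0.34 -0.31 -0.48 -0.55 -0.54 -0.48 -0.6  -0.26
 -0.49 -0.61 -0.42 -0.66 -0.6  -0.71 -0.78 -0.72 -0.66 -0.72 -0.66 -0.18
 -0.78]
side knob 48 [-0.003   0.0139  0.1511]
```

```bash
python3 -m crank '[[-3,-0.9,1,0,0.1],[-2,-0.6,1,0,0.1],[0,0,0,0,0.1],[0,0,0,0,0.1]]'; python3 -m crank '[[0,0,0,0,0.6],[0,0,0,0,0.6],[0,0,0,0,0.6],[0,0,0,0,0.6],[0,0,40,0,0.6],[6,-40,25,0,0.6],[0,0,0,0,0.6]]'; python3 ang.py .055 wrist scene side;python3 - <<'E'
from h import *
w=snap('wrist');cv2.imwrite('pics/k.png',cv2.resize(w['pixels'][150:320,210:330,::-1],(424,600),interpolation=cv2.INTER_CUBIC))
E
```

```text
time: 16.98
ee_pos: [0.5668, 0.1571, 0.1127]
ee_rot: [[-0.277, 0.961, 0.011], [0.961, 0.277, 0.003], [-0.0, 0.011, -1.0]]
ft_force: [7.4, 0.9, 7.7]
finger_gap: 0.195
grasp_force: 30.0
time: 17.85
ee_pos: [0.5705, 0.1144, 0.1768]
ee_rot: [[-0.275, 0.961, 0.005], [0.962, 0.275, 0.0], [-0.001, 0.004, -1.0]]
ft_force: [-0.2, 0.4, 0.3]
finger_gap: 0.596
grasp_force: 0.0
wrist hub [104 101] [ 0.06  0.06 -0.   -0.    0.03 -0.    0.03  0.06  0.03  0.03  0.07  0.06
  0.06 -0.    0.03  0.07 -0.    0.06  0.06 -0.    0.03  0.06 -0.    0.03
  0.03]
wrist stub [104 101] [ 0.06 -0.    0.06 -0.    0.03 -0.    0.03  0.06 -0.    0.03  0.07  0.06
  0.07 -0.    0.03  0.06  0.06  0.03  0.06  0.03 -0.   -0.   -0.    0.03
  0.06]
wrist knob 92 [0.     0.0223 0.1506]
scene hub [97 89] [ 0.65  0.65  0.61  0.61  0.73  0.65  0.69  0.79 -0.23  0.7   0.81  0.84
 -0.39  0.77 -0.3   0.83 -0.39 -0.38 -0.21  0.79  0.91 -0.36 -0.53 -0.45
  0.85]
scene stub [97 89] [ 0.65  0.65  0.65  0.61  0.73  0.61  0.79  0.69 -0.23  0.81  0.7  -0.3
 -0.39  0.84 -0.39  0.77  0.83 -0.38 -0.21  0.79 -0.36  0.85 -0.45  0.91
 -0.53]
scene knob 37 [0.0005 0.0255 0.1504]
side hub [109  92] [-0.28 -0.44 -0.27 -0.37 -0.49 -0.46 -0.6  -0.38 -0.55 -0.44 -0.49 -0.61
 -0.54 -0.66 -0.66 -0.6  -0.72 -0.72 -0.78 -0.66 -0.25 -0.33 -0.72 -0.78
 -0.72]
side stub [109  92] [-0.28 -0.44 -0.37 -0.27 -0.49 -0.46 -0.6  -0.38 -0.55 -0.44 -0.49 -0.61
 -0.54 -0.66 -0.66 -0.6  -0.72 -0.78 -0.72 -0.66 -0.25 -0.72 -0.72 -0.78
 -0.78]
side knob 49 [-0.0026  0.0151  0.1508]
```

View pics/k.png

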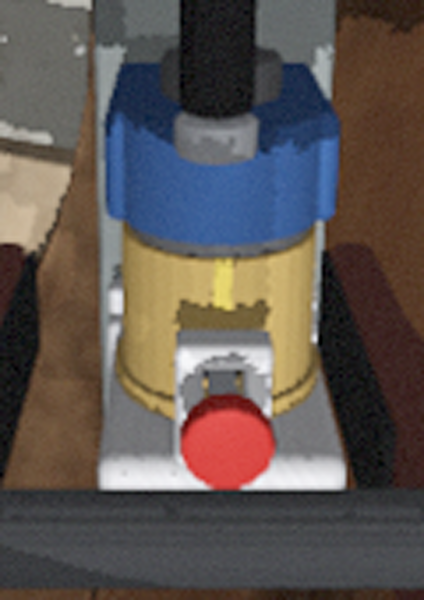

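The crop shows the stripe at (224, 285), directly in line with the pin arm and knob at (227, 440), with the crank upright. The hub is at 0, so I'll press the pin.

```bash
python3 -m crank '[[15.5,-31,0,0,0],[15.2,-31,0,0,0],[0,0,0,0,0],[0,0,0,0,0],[0,0,0,0,0],[0,0,-20,0,0],[0,0,-15,0,0],[0,0,0,0,0]]'; python3 -m crank '[[0,0,-5,0,0],[0,0,-5,0,0],[0,0,-4,0,0],[0,0,0,0,0]]'; python3 ang.py .055 scene side |grep knob
```

```text
time: 19.05
ee_pos: [0.5985, 0.0542, 0.136]
ee_rot: [[-0.278, 0.961, -0.005], [0.961, 0.278, -0.0], [0.001, -0.005, -1.0]]
ft_force: [0.2, 0.7, -0.4]
finger_gap: 0.01
grasp_force: 0.0
time: 19.55
ee_pos: [0.5998, 0.054, 0.1246]
ee_rot: [[-0.277, 0.961, -0.001], [0.961, 0.277, -0.0], [0.0, -0.001, -1.0]]
ft_force: [0.5, 0.6, -0.6]
finger_gap: 0.005
grasp_force: 0.0
scene knob 1 [0.0104 0.0284 0.1422]
side knob 4 [0.006  0.0121 0.1507]
```

```bash
python3 -m crank '[[0,0,-3,0,0],[0,0,-3,0,0],[0,0,0,0,0]]'; python3 -m crank '[[0,0,-3,0,0],[0,0,-3,0,0],[0,0,0,0,0]]'
python3 - <<'E'
from h import *
t=np.radians(16.1);X=np.array([np.cos(t),np.sin(t),0]);Y=np.array([-np.sin(t),np.cos(t),0]);O=np.array([.6057,.033,0])
for n in('scene','side'):
  b=snap(n);p,u,v=pts(b);c=b['pixels'][v,u].astype(int);d=p-O;x,y=d@X,d@Y
  m=(abs(x)<.03)&(y>-.005)&(y<.045)&(p[:,2]>.12)&(p[:,2]<.17);r=m&(c[:,0]>130)&(c[:,1]<70);k=m&(c[:,0]<130)&(c[:,2]<80)
  print(n,r.sum(),k.sum(),np.percentile(p[r,2],[5,95]).round(4) if r.any() else '',np.percentile(p[k,2],[1,5]).round(4) if k.any() else '',[np.round(np.percentile(q[k],[5,95]),3) for q in (x,y)] if k.any() else '')
E
```

```text
time: 20.02
ee_pos: [0.5999, 0.0541, 0.1188]
ee_rot: [[-0.277, 0.961, -0.0], [0.961, 0.277, -0.0], [0.0, -0.0, -1.0]]
ft_force: [1.0, -0.3, 0.2]
finger_gap: 0.003
grasp_force: 0.0
time: 20.4
ee_pos: [0.5998, 0.0541, 0.1126]
ee_rot: [[-0.277, 0.961, -0.0], [0.961, 0.277, -0.0], [0.0, -0.0, -1.0]]
ft_force: [0.5, 0.1, 0.2]
finger_gap: 0.007
grasp_force: 0.0
scene 0 120  [0.1335 0.1347] [array([-0.008,  0.01 ]), array([0.024, 0.034])]
side 0 121  [0.1331 0.1365] [array([-0.01 ,  0.007]), array([0.007, 0.028])]
```

Run:
```python
from h import *
t=np.radians(16.1);X=np.array([np.cos(t),np.sin(t),0]);Y=np.array([-np.sin(t),np.cos(t),0]);O=np.array([.6057,.033,0])
for n in('scene','side'):
  b=snap(n);p,u,v=pts(b);c=b['pixels'][v,u].astype(int);d=p-O;x,y=d@X,d@Y
  m=(abs(x)<.03)&(y>-.005)&(y<.045)&(p[:,2]>.11)&(p[:,2]<.19)
  for z in np.arange(.11,.17,.004):
    k=m&(p[:,2]>z)&(p[:,2]<z+.004)
    if k.any(): print(n,round(z,3),k.sum(),np.median(c[k],0),np.round([x[k].min(),x[k].max(),y[k].min(),y[k].max()],3))
  k=m&(c[:,0]>110)&(c[:,0]>2.5*c[:,1]); print('red',k.sum(), np.percentile(p[k,2],[0,50,100]) if k.any() else '')
```

```text
scene 0.11 15 [141. 138. 139.] [-0.029  0.029 -0.004  0.002]
scene 0.114 24 [141.5 138.5 139.5] [-0.029  0.029 -0.004  0.036]
scene 0.118 28 [144.  141.5 143. ] [-0.029  0.029 -0.004  0.038]
scene 0.122 42 [152.  150.5 152. ] [-0.026  0.029 -0.004  0.041]
scene 0.126 48 [126.  123.5 125.5] [-0.029  0.024 -0.004  0.039]
scene 0.13 4 [117.   41.5  39.5] [-0.007  0.005  0.028  0.033]
scene 0.134 16 [119.5  23.5  21. ] [-0.011  0.011  0.023  0.034]
scene 0.138 21 [118.  26.  24.] [-0.011  0.014  0.009  0.033]
scene 0.142 9 [62. 31. 27.] [-0.007  0.01   0.028  0.032]
scene 0.146 13 [63. 33. 29.] [-0.008  0.01   0.02   0.036]
scene 0.15 14 [63. 32. 29.] [-0.008  0.01   0.02   0.035]
scene 0.154 14 [63. 33. 29.] [-0.008  0.01   0.022  0.036]
scene 0.158 13 [63. 33. 28.] [-0.008  0.01   0.021  0.034]
scene 0.162 14 [62.  31.  27.5] [-0.008  0.01   0.023  0.034]
scene 0.166 12 [63.  32.5 27.5] [-0.007  0.01   0.028  0.035]
scene 0.17 14 [61.5 32.  27. ] [-0.009  0.01   0.03   0.035]
red 24 [0.1324138  0.13574471 0.14050271]
side 0.118 11 [131. 125. 120.] [-0.014  0.008  0.007  0.032]
side 0.122 19 [127. 127. 129.] [-0.013  0.015 -0.003  0.032]
side 0.126 45 [223. 218. 222.] [-0.013  0.012 -0.005  0.037]
side 0.13 4 [118.   76.5  78. ] [-0.009 -0.001  0.006  0.012]
side 0.134 15 [122.  44.  42.] [-0.012  0.007  0.006  0.02 ]
side 0.138 14 [120.   23.5  19.5] [-0.013  0.008  0.006  0.024]
side 0.142 17 [99. 26. 25.] [-0.014  0.007  0.006  0.029]
side 0.146 12 [69.  36.  28.5] [-0.009  0.008  0.008  0.03 ]
side 0.15 17 [66. 36. 32.] [-0.01   0.008  0.008  0.031]
side 0.154 11 [66. 36. 31.] [-0.01   0.007  0.01   0.022]
side 0.158 15 [66. 36. 29.] [-0.01   0.006  0.006  0.03 ]
side 0.162 15 [67. 38. 33.] [-0.01   0.007  0.008  0.028]
side 0.166 11 [68. 37. 30.] [-0.01   0.007  0.007  0.022]
side 0.17 13 [68. 37. 33.] [-0.01   0.007  0.007  0.027]
red 26 [0.13550118 0.14037501 0.14398897]
```

The knob top is at about z 0.141, so the pin is past the 4 mm stop and in the hole. I'll keep pressing until it bottoms out.

```bash
python3 -m crank '[[0,0,-2,0,0],[0,0,-2,0,0],[0,0,0,0,0]]'; python3 -m crank '[[0,0,-2,0,0],[0,0,0,0,0],[0,0,0,0,0]]'
```

```text
time: 20.98
ee_pos: [0.5999, 0.0541, 0.1089]
ee_rot: [[-0.277, 0.961, 0.0], [0.961, 0.277, 0.0], [-0.0, 0.0, -1.0]]
ft_force: [0.8, 0.4, 0.8]
finger_gap: 0.006
grasp_force: 0.3
time: 21.35
ee_pos: [0.6001, 0.0541, 0.1088]
ee_rot: [[-0.277, 0.961, 0.002], [0.961, 0.277, 0.0], [-0.0, 0.001, -1.0]]
ft_force: [-3.4, -0.3, 7.1]
finger_gap: 0.007
grasp_force: 3.7
```

```bash
python3 -m crank '[[0,0,-3,0,0],[0,0,0,0,0],[0,0,0,0,0]]'; python3 -m crank '[[0,0,30,0,0],[0,0,50,0,0],[-15,-40,10,0,0],[-15,-40,0,0,0],[0,0,0,0,0]]'; sed -i 's/abs(d\[:,2\]-.074)<.014/abs(d[:,2]-.066)<.018/' ang.py; python3 ang.py .055 scene side | grep knob
python3 - <<'E'
from h import *
a=snap('scene');b=snap('side');f=lambda i,x,y:cv2.resize(i,(x,y),interpolation=cv2.INTER_CUBIC)
cv2.imwrite('pics/z.png',np.hstack([f(a['pixels'][140:260,220:320],400,480),f(b['pixels'][150:270,200:300],400,480)])[:,:,::-1])
E
```

```text
time: 21.72
ee_pos: [0.6002, 0.0541, 0.1086]
ee_rot: [[-0.277, 0.961, 0.004], [0.961, 0.277, 0.0], [-0.001, 0.004, -1.0]]
ft_force: [-8.0, -0.5, 18.1]
finger_gap: 0.006
grasp_force: 8.7
time: 22.35
ee_pos: [0.5694, -0.0281, 0.1943]
ee_rot: [[-0.274, 0.962, 0.001], [0.962, 0.274, -0.001], [-0.001, 0.0, -1.0]]
ft_force: [0.1, 0.3, -0.9]
finger_gap: 0.007
grasp_force: 0.0
scene knob 36 [0.0015 0.0264 0.1383]
side knob 39 [-0.0016  0.0169  0.139 ]
```

View pics/z.png

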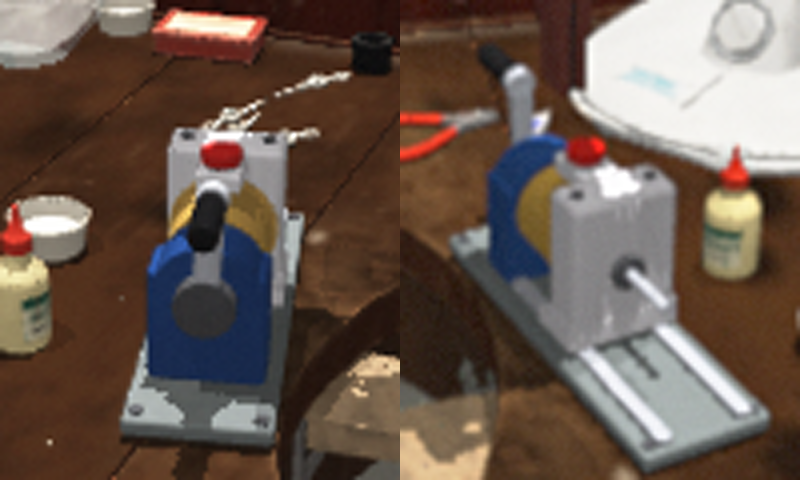

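The picture shows the carriage home, the crank upright, and the knob down at (222, 155), z 0.138, which is 12 mm lower. The bottle and dish are still standing, and the robot is clear.

```bash
python3 -c "
from bench import arm
print(arm.finish_job())"
```

```text
the job is handed in; nothing more can be done
None
```

The winder is ready and the job is handed in, at about 22 s of the 70 s allowed: hub engaged on the shaft, carriage fully home, hub hole under the pin and the lock pin pressed fully down, with the bottle, dish and pliers not touched.

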